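# Seat a sauce bottle in the labelling jig

## Task

Take the sauce bottle that has no label from the bottle rest and lay it in the V jaws of the labelling jig with its base towards the end stop. Push it gently along the jaws until it bears firmly on the end stop while lying on both flanks, and hold that light pressure for a moment; then swing the weighted arm over so that its ball nose comes to rest on the bottle's shoulder and keeps it seated. Do not ram the glass against the stop, and leave the finished bottle and the other things where they are.

Things in the scene. Friction and masses are not known exactly. Their poses are not given: they have to be found in the camera images.
- bare_bottle: amber glass sauce bottle WITHOUT a label, lying on its side, about 0.2 kg. Origin on its axis in the middle of the cylindrical body (52 mm across, x = -54 to +58 mm; grip it there from above); own x axis from cap to base. Conical shoulder from x = -54 to -73 mm, black cap 26 mm across with its end face at x = -102 mm. In the rest its axis is 40 mm above the table
- bottle_base (a point): centre of the flat base of the bottle without label (on its axis, origin +60 mm); x axis pointing out of the base
- labelled_bottle: the finished bottle, same size, with a white paper label with a green band round it; leave it
- bottle_rest: fixed low board, 124 x 196 mm, with two notched wooden bars (at its x = -45 and +45 mm, up to 25 mm high) on which both bottles lie along its x, bases towards +x, at y = -50 and +50 mm (which is where varies). Origin at the centre of its underside. Between the bars fingers have free room down to the board's top, 6 mm above the table
- jig: labelling jig, fixed: aluminium base plate 215 x 104 mm (x = -60 to +155 mm), top at z = 10 mm. Origin on the table under the line of the V; own x axis along the V towards the end stop, z up. A bottle lying in the V has its axis at y = 0, z = 58 mm; fully home its origin is at x = +12 to +25 mm, as the stop is set, and its cap stands free beyond the jaws and the base plate
- flank_left: left flank: the two white jaws on the +y side of the 90 degree V (each 20 mm long, centred at x = -20 and +64 mm, top at z = 52 mm, outer face 36 mm from the middle); same origin and axes as the jig. Between the jaws, x = -10 to +54 mm, fingers have free room from z = 18 mm up. Slick: a bottle lying free in the V slides with under 1 N
- flank_right: right flank: the two white jaws on the -y side of the V, mirror image of the left; same origin and axes as the jig
- end_stop: upright plate that carries a round black rubber pad (34 mm) on an adjusting screw; same origin and axes as the jig. The pad's face, which stops the bottle's base, was left anywhere from jig x = +72 to +85 mm; no reading gives its setting: feel for it. It does not give when pushed. About 5 N for half a second is a good pressure; over 15 N may chip the glass
- hold_down (a joint): angle of the weighted hold-down arm: near 0 (level) when its nose lies on the shoulder of a seated bottle, 1.57 upright, 1.70 open against its limit, leaning back away from the bottle, as it starts. Damped hinge: once pulled past upright (to about 1.4) it sinks by itself onto the bottle in about 2 s, and then holds it with some 3 N
- label_roll: roll of labels on the table, 68 mm across, 35 mm high; leave it
- sauce_pot_a: small steel pot with green herbs, 70 mm across; leave it
- sauce_pot_b: small steel pot with pale grains, 64 mm across; leave it
- tray_a: foil meal tray with lid, 149 x 121 x 51 mm; leave it
- hold_down_hinge (a point): middle of the arm's hinge pin, behind the end stop at jig x = +122 mm, z = 103 mm; the pin lies along the jig's y
- hold_down_grip (a point): middle of the black cross handle at the arm's free end (bar 14 mm thick, 60 mm long, along the jig's y), 191 mm from the hinge pin; about 0.29 m above the table with the arm open. The arm is a flat bar 14 mm wide and 7 mm thick from hinge to handle; hook it from behind (the side away from the bottle) anywhere in its upper half and pull it over, or pinch the handle
- ball_nose: white ball, 18 mm across, under the arm 173 mm from the hinge, which bears on the bottle's shoulder; origin at its centre

How it is judged:
By the outcome, as a careful person would: the job done as asked, in the order asked, and still so for the second after the job is handed in, with the robot touching nothing.
It also fails if it takes over 69 s, if anything falls off the work surface, if the arm or the gripper's body presses on something with over 40 N, if the wrist force passes 120 N, or if a joint passes its speed limit or range.

## Robot

A 7-joint arm with a two-finger parallel gripper is mounted at the origin on the work surface; the furniture and walls round the work are solid. World frame = base frame: x ahead of the robot, y to its left, z up, the work surface at z = 0. Lengths are in m, angles in rad, forces in N, time in s.
With the tool pointing down it reaches from about 0.35 to 0.9 m from the base axis. Payload 7.2 kg.
Tool frame: the origin (TCP) lies between the finger pads; the fingertips stand 25 mm ahead of it and the grasp point (between the pads) lies 6 mm ahead of it; z points along the fingers, x is the direction in which the jaws open and shut, and the axes are right-handed (so a half turn about z gives the same grasp; the last joint's range is limited). The gripper opens to 85 mm and grips with 20 to 120 N. Pads are 22 mm wide; open, the fingers measure 114 mm over their backs; the gripper's body (76 mm by 85 mm) begins 54 mm behind the grasp point. The pads swing forward as they close: fully open they stand 13 mm farther back than shut.
Start: joints at [1.259, 0.411, -0.013, 1.596, 0.006, 1.134, -0.082], TCP at [0.151, -0.607, 0.256] pointing down, gripper open.
Joint ranges: [-2.95, 2.95], [-0.29, 1.99], [-1.47, 1.44], [0.14, 2.54], [-1.03, 4.17], [0.13, 1.85], [-2.86, 2.86]. Speed limits (rad/s): [2.39, 2.39, 3.01, 3.01, 3.14, 3.14, 3.14].

## Interface

Orientations are given as a rotation vector (axis times angle).
In Python, from workcell import r gives the robot as it stands. The module is installed in compiled form; this text tells all that it offers.
- The arm moves only by the tool apply_moves, never from a script. Its arguments are lists of equal length, an entry for each row: "claw": the opening, from 0 (shut) to 1 (fully open); "travel": the shift along the tool's x, y, z in mm, a list of three; "rot": the turn, a rotation vector about the tool's x, y, z in rad, a list of three. In form: {"claw": [claw, ...], "travel": [[x, y, z], ...], "rot": [[wx, wy, wz], ...]}. A call has 1 to 12 rows; each row shifts and turns the pose as measured when the row begins, along the tool's axes as they then stand; what a row does not reach is not made up. A row lasts 1/8 s, in which the tool goes at most 62.5 mm and 10.7 degrees, less where a joint would pass 70% of its speed; a pose out of reach is approached as far as the arm can. A call with a gripper value outside its range is refused whole. The fingers move at their own pace and stop on an object; "force" is the grip in N (left out, the last holds). Time passes only in rows, so rows that do not move let the fingers close. It gives the time, the measured TCP pose, the force and the opening at its end, in the units of the state.
- r.get_state(): the state, without advancing time (a new reading comes with each control period).
- r.camera(name): name is "scene" or "top" or "wrist"; returns (picture, depth): 480x640x3 uint8, blue, green, red; 480x640 float32, m along the optical axis (not along the pixel's ray), 0 where there is no reading.
- r.calibration(name): a dict with "camera_matrix" (3x3 intrinsics, pixels), "rvec" (rotation vector, rad) and "tvec" (3), from world to camera coordinates, as OpenCV has them. Camera axes: x right, y down, z forward; pixel columns grow to the right and rows downward; lengths in m; the calibration is good to about 2 mm. A picture is of the moment at which its call begins: read the wrist's pose just before it. calibration takes no time and is no camera call; for the wrist camera it gives the pose at the moment of the call.
- r.finish_job(): hands the job in, once; it reports no verdict.
The state is a dict: "time_s": time; "q": joint angles; "dq": joint speeds; "effort": joint torques, N m; "position": TCP position; "orientation": TCP orientation; "wrist_force": force on the tool from outside, world axes, zero at the start; "ft_torque": the same for the moment, N m; "finger_gap": finger opening in m.
Only numpy, scipy, OpenCV 4.12 (cv2) and the standard library are available. Lean on these libraries where they do the work, as an engineer would, in place of code of your own. Each camera call takes 0.05 s, during which the arm holds its last target.

## Working session

There is one attempt and no reset: what is moved stays moved. The work goes in short steps, Python scripts to look and compute and a tool call to move; the robot and the scene stay as the last step left them, time stands still between calls to the robot, and variables do not carry over. Pictures are saved under pics/ and viewed, and the job is handed in when it is done.

Besides the shell and the picture viewer there is one more tool, called after "Request:" as name(argument=value, ...) on one line, values as JSON. apply_moves: Moves the arm, as the interface text tells. Its arguments: {"type":"object","properties":{"claw":{"type":"array"},"travel":{"type":"array"},"rot":{"type":"array"},"force":{"type":"number"}},"required":["claw","travel","rot"]}

```bash
mkdir -p pics; cat > h.py <<'E'
import numpy as np, cv2
from workcell import r
def cal(n):
    c=r.calibration(n); R,_=cv2.Rodrigues(np.array(c["rvec"],float)); return np.array(c["camera_matrix"],float),R,np.array(c["tvec"],float).ravel()
def back(K,R,t,u,v,d):
    p=np.linalg.inv(K)@np.array([u,v,1.0])*d
    return R.T@(p-t)
def ray(K,R,t,u,v,z):
    o=-R.T@t; d=R.T@np.linalg.inv(K)@np.array([u,v,1.0]); return o+d*(z-o[2])/d[2]
def proj(K,R,t,P):
    q=K@(R@np.asarray(P,float)+t); return q[:2]/q[2]
E
python3 - <<'E'
from h import *
s=r.get_state(); print({k:np.round(v,3) for k,v in s.items()})
for n in ("scene","top"):
    im,d=r.camera(n); cv2.imwrite(f"pics/{n}0.png",im); np.save(f"{n}0.npy",d)
    K,R,t=cal(n); np.savez(f"{n}_cal.npz",K=K,R=R,t=t); print(n,K.tolist(),(-R.T@t).round(3))
E
```

```text
{'time_s': np.float64(0.0), 'q': array([ 1.259,  0.412, -0.013,  1.597,  0.006,  1.134, -0.082]), 'dq': array([-0.   , -0.002, -0.001,  0.   ,  0.   ,  0.   , -0.001]), 'effort': array([ 0.0000e+00, -6.0063e+01,  6.8200e-01, -2.9941e+01,  1.4000e-02,
        1.1000e-02,  0.0000e+00]), 'position': array([ 0.151, -0.606,  0.255]), 'orientation': array([-2.474e+00,  1.934e+00,  2.000e-03]), 'wrist_force': array([ 0.127, -0.491, -0.399]), 'ft_torque': array([ 0.01 , -0.012,  0.012]), 'finger_gap': np.float64(0.085)}
scene [[547.3930405319128, 0.0, 328.47920682366606], [0.0, 547.3930405319128, 236.31706901384024], [0.0, 0.0, 1.0]] [-0.448  0.474  1.077]
top [[473.3615672205516, 0.0, 326.7091904071371], [0.0, 473.3615672205516, 242.9477836988152], [0.0, 0.0, 1.0]] [ 0.29  -0.014  1.351]
```

View pics/scene0.png

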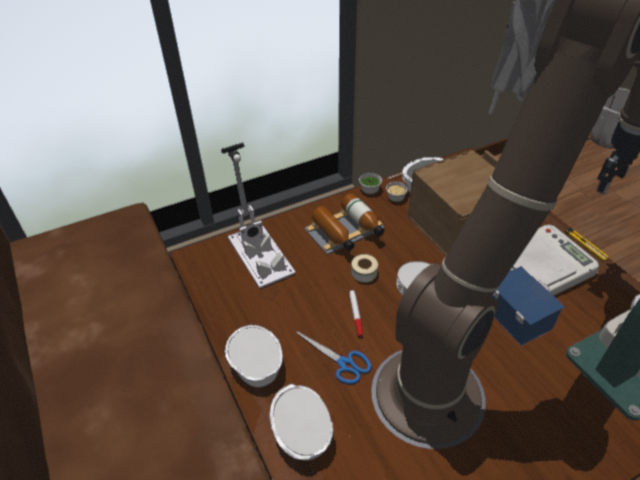

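View pics/top0.png

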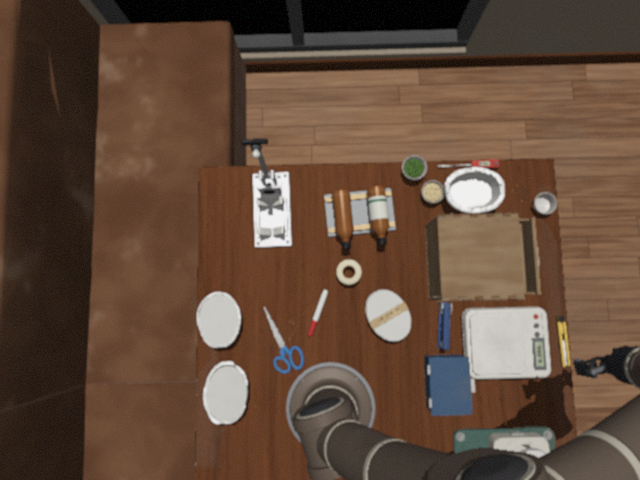

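```bash
python3 - <<'E'
import cv2
im=cv2.imread("pics/top0.png")
cv2.imwrite("pics/crop1.png",cv2.resize(im[125:265,235:410],None,fx=4.5,fy=4.2,interpolation=cv2.INTER_CUBIC)[:600,:800])
im=cv2.imread("pics/scene0.png")
cv2.imwrite("pics/crop2.png",cv2.resize(im[135:295,210:410],None,fx=4,fy=3.7,interpolation=cv2.INTER_CUBIC))
E
```

```text
(no output)
```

View pics/crop1.png

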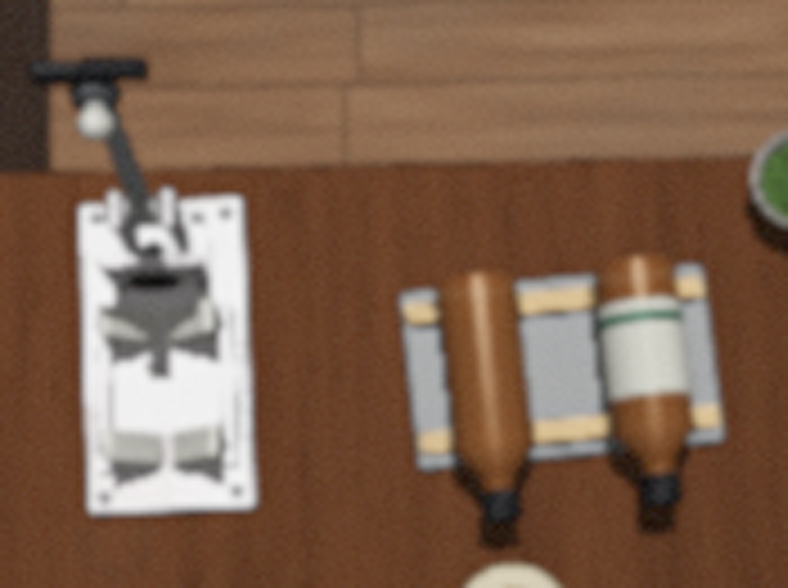

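View pics/crop2.png

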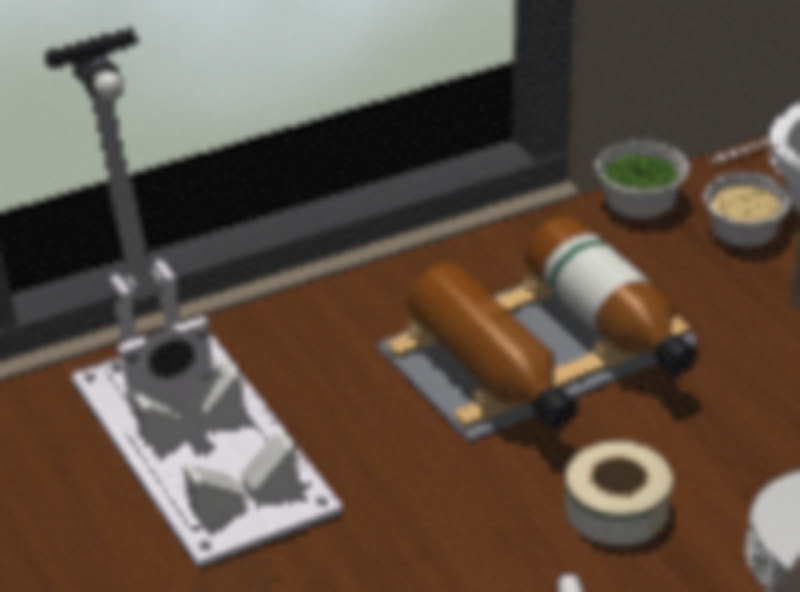

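```bash
python3 - <<'E'
from h import *
K,R,t=cal("top")
D=np.load("top0.npy")
def px(c): return c[0]/4.5+235, c[1]/4.2+125
plate=np.array([ray(K,R,t,*px(c),.010) for c in [(77,203),(242,197),(257,510),(90,515)]])
rest=np.array([ray(K,R,t,*px(c),.006) for c in [(400,293),(703,265),(724,440),(420,468)]])
for n,P in (("plate",plate),("rest",rest)):
    print(n,P.round(4)[:,:2].tolist(),"sides",[np.linalg.norm(P[i]-P[(i+1)%4]).round(4) for i in range(4)], "c",P.mean(0).round(4))
    ax=(P[0]+P[1]-P[2]-P[3]); print(" yaw x axis",np.arctan2(ax[1],ax[0]), "from short", np.arctan2(*( (P[0]+P[3]-P[1]-P[2])[[1,0]]))-np.pi/2)
for c in [(482,280),(485,370),(488,440)]:
    u,v=px(c); d=D[int(round(v)),int(round(u))]; print(back(K,R,t,u,v,d).round(4))
u,v=px((500,505)); print("cap end",ray(K,R,t,u,v,.04).round(4), "depth",D[int(v),int(u)])
# edges of body at mid
for c in [(446,370),(524,365)]: print(ray(K,R,t,*px(c),.040).round(4))
for c in [(88,70),(95,118)]:
    u,v=px(c); print("grip/nose",back(K,R,t,u,v,D[int(round(v)),int(round(u))]).round(4))
# window wall / sill in depth: scan
for v in range(20,170,10): print(v,back(K,R,t,270,v,D[v,270]).round(3), end=' ')
E
```

```text
plate [[0.6661, 0.2124], [0.6678, 0.1054], [0.4491, 0.0983], [0.448, 0.2044]] sides [np.float64(0.107), np.float64(0.2188), np.float64(0.1062), np.float64(0.2183)] c [0.5577 0.1552 0.01  ]
 yaw x axis 0.03462566431242137 from short 0.012797340116034173
rest [[0.5983, 0.0046], [0.6134, -0.191], [0.491, -0.1998], [0.4761, -0.0057]] sides [np.float64(0.1962), np.float64(0.1227), np.float64(0.1947), np.float64(0.1227)] c [ 0.5447 -0.098   0.006 ]
 yaw x axis 0.07776797227861391 from short 0.07687424703556456
[ 0.591  -0.0468  0.0709]
[ 0.5323 -0.0473  0.0634]
[ 0.4854 -0.0479  0.0654]
cap end [ 0.4455 -0.0549  0.04  ] depth 1.311248
[ 0.5372 -0.0236  0.04  ]
[ 0.5395 -0.0724  0.04  ]
grip/nose [0.6607 0.1582 0.2965]
grip/nose [0.6366 0.1563 0.2866]
20 [ 0.29  -0.014  1.351] 30 [ 0.29  -0.014  1.351] 40 [ 1.426  0.234 -0.581] 50 [ 1.406  0.24  -0.627] 60 [ 1.379  0.245 -0.666] 70 [ 1.371  0.255 -0.742] 80 [ 1.33   0.257 -0.758] 90 [ 1.283  0.258 -0.763] 100 [ 1.237  0.26  -0.77 ] 110 [ 1.18   0.258 -0.752] 120 [ 1.136  0.259 -0.763] 130 [ 1.086  0.259 -0.758] 140 [ 1.042  0.261 -0.768] 150 [ 0.991  0.26  -0.761] 160 [ 0.943  0.26  -0.759]
```

```bash
python3 - <<'E'
from h import *
K,R,t=cal("top")
D=np.load("top0.npy")
for v in (100,140,180,220,260):
    print(v,[ (u,back(K,R,t,u,v,D[v,u]).round(2).tolist()) for u in (150,190,215,228,235,242,250)])
K,R,t=cal("scene")
D=np.load("scene0.npy")
print([ (u,v,back(K,R,t,u,v,D[v,u]).round(2).tolist()) for u,v in ((90,225),(150,215),(200,270),(180,250),(200,235),(250,215),(310,180),(100,100))])
E
```

```text
100 [(150, [1.04, 0.64, -0.3]), (190, [1.04, 0.49, -0.3]), (215, [1.03, 0.4, -0.3]), (228, [1.04, 0.36, -0.31]), (235, [1.09, 0.36, -0.44]), (242, [1.15, 0.35, -0.57]), (250, [1.24, 0.35, -0.76])]
140 [(150, [0.89, 0.64, -0.3]), (190, [0.88, 0.49, -0.3]), (215, [0.88, 0.4, -0.31]), (228, [0.88, 0.35, -0.31]), (235, [0.93, 0.35, -0.43]), (242, [0.66, 0.19, 0.3]), (250, [0.67, 0.17, 0.29])]
180 [(150, [0.74, 0.63, -0.31]), (190, [0.73, 0.49, -0.3]), (215, [0.65, 0.32, -0.0]), (228, [0.65, 0.28, 0.0]), (235, [0.65, 0.26, 0.0]), (242, [0.65, 0.24, 0.0]), (250, [0.65, 0.22, -0.0])]
220 [(150, [0.59, 0.63, -0.3]), (190, [0.59, 0.49, -0.3]), (215, [0.53, 0.32, 0.0]), (228, [0.53, 0.28, 0.0]), (235, [0.53, 0.26, -0.0]), (242, [0.53, 0.24, -0.0]), (250, [0.53, 0.22, -0.0])]
260 [(150, [0.45, 0.63, -0.3]), (190, [0.45, 0.49, -0.31]), (215, [0.42, 0.32, 0.0]), (228, [0.42, 0.28, -0.0]), (235, [0.41, 0.26, -0.0]), (242, [0.41, 0.24, -0.0]), (250, [0.41, 0.22, 0.0])]
[(90, 225, [1.3, 0.57, -0.31]), (150, 215, [1.26, 0.35, -0.32]), (200, 270, [0.59, 0.32, 0.0]), (180, 250, [0.69, 0.35, 0.0]), (200, 235, [1.41, 0.16, -0.64]), (250, 215, [0.64, 0.15, 0.08]), (310, 180, [-0.45, 0.47, 1.08]), (100, 100, [2.59, 0.33, -0.5])]
```

```bash
cat >> h.py <<'E'
from scipy.spatial.transform import Rotation as Ro
def plan(p,yaw=None):
    """p world target TCP; yaw = world angle of tool x"""
    s=r.get_state(); M=Ro.from_rotvec(s["orientation"]); d=np.array(p)-s["position"]
    print("t",round(float(s["time_s"]),2),"pos",np.round(s["position"],4),"gap",round(float(s["finger_gap"]),4),"F",np.round(s["wrist_force"],2))
    print("travel mm",np.round(M.inv().apply(d)*1000,1),"len",np.linalg.norm(d)*1000)
    if yaw is not None:
        c,sn=np.cos(yaw),np.sin(yaw); T=np.array([[c,sn,0],[sn,-c,0],[0,0,-1]])
        print("rot",(M.inv()*Ro.from_matrix(T)).as_rotvec().round(4))
E
python3 - <<'E'
from h import *
K,R,t=cal("top")
D=np.load("top0.npy")
print([ (u,v,back(K,R,t,u,v,D[v,u]).round(2).tolist()) for u,v in ((480,255),(480,230),(435,255),(535,255),(510,345),(590,365))])
plan([.151,-.606,.38]); plan([.46,-.048,.38],-1.494)
s=r.get_state(); M=Ro.from_rotvec(s["orientation"]).as_matrix(); print(M.round(3)); 
K,R,t=cal("wrist"); print("wrist cam", M.T@((-R.T@t)-s["position"]), M.T@R[2], K[0,0])
E
```

```text
[(480, 255, [0.4, -0.39, 0.17]), (480, 230, [0.46, -0.39, 0.16]), (435, 255, [0.41, -0.28, 0.12]), (535, 255, [0.4, -0.53, 0.16]), (510, 345, [0.16, -0.49, 0.04]), (590, 365, [0.15, -0.54, 0.34])]
t 0.1 pos [ 0.1507 -0.6061  0.2555] gap 0.0856 F [0.04 0.63 0.3 ]
travel mm [  -0.2   -0.3 -124.5] len 124.45897107332456
t 0.1 pos [ 0.1507 -0.6061  0.2555] gap 0.0856 F [0.04 0.63 0.3 ]
travel mm [-467.1 -434.8 -123.8] len 650.1019197287133
rot [0.0002 0.0014 0.167 ]
[[ 0.241 -0.97  -0.   ]
 [-0.97  -0.241  0.001]
 [-0.001  0.    -1.   ]]
wrist cam [-0.0009216  -0.07989542 -0.11816132] [-2.00827574e-04  3.16183892e-01  9.48697900e-01] 380.0914853274762
```

Request:
apply_moves(claw=[1,1,1,1,1,1,1,1,1,1,1,1], travel=[[0,0,-60],[0,0,-60],[-42,-40,0],[-42,-40,0],[-42,-40,0],[-42,-40,0],[-42,-40,0],[-42,-40,0],[-42,-40,0],[-42,-40,0],[-42,-40,0],[-42,-40,0]], rot=[[0,0,0],[0,0,0],[0,0,0],[0,0,0],[0,0,0],[0,0,0],[0,0,0],[0,0,0],[0,0,0],[0,0,0],[0,0,0],[0,0,0]])

```text
time_s: 1.6
position: [0.4431, -0.0897, 0.3772]
orientation: [-2.465, 1.945, 0.007]
wrist_force: [0.7, -0.3, -0.2]
finger_gap: 0.0853
```

```bash
python3 - <<'E'
from h import *
plan([.50,-.048,.30],-1.494)
E
```

```text
t 1.6 pos [ 0.4431 -0.0897  0.3772] gap 0.0853 F [ 0.72 -0.34 -0.23]
travel mm [-27.  -65.2  77.2] len 104.58624338841521
rot [0.0021 0.0043 0.1583]
```

Request:
apply_moves(claw=[1,1,1,1], travel=[[-13,-32,38],[-13,-32,38],[0,0,0],[0,0,0]], rot=[[0,0,0],[0,0,0],[0.002,0.004,0.158],[0,0,0]])

```text
time_s: 2.1
position: [0.5018, -0.0424, 0.2983]
orientation: [-2.311, 2.126, 0.002]
wrist_force: [-0.6, -0.3, -0.4]
finger_gap: 0.0853
```

```bash
python3 - <<'E'
from h import *
plan([.541,-.048,.046],-1.494)
K,R,t=cal("wrist"); im,d=r.camera("wrist"); np.savez("w1.npz",K=K,R=R,t=t,d=d); cv2.imwrite("pics/w1.png",im)
E
```

```text
t 2.1 pos [ 0.5018 -0.0424  0.2983] gap 0.0853 F [-0.6  -0.26 -0.37]
travel mm [  9.4 -38.6 252.3] len 255.39920832590758
rot [0.     0.002  0.0062]
```

View pics/w1.png

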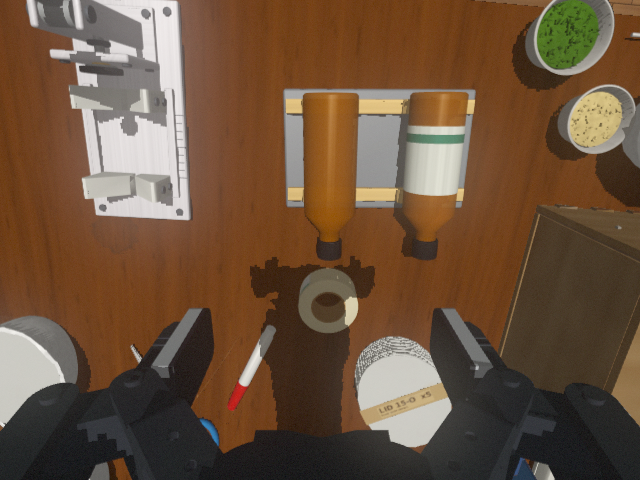

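```bash
python3 - <<'E'
import cv2
im=cv2.imread("pics/w1.png")
cv2.imwrite("pics/w1a.png",cv2.resize(im[80:270,270:480],None,fx=3,fy=3,interpolation=cv2.INTER_CUBIC))
cv2.imwrite("pics/w1b.png",cv2.resize(im[0:225,20:220],None,fx=2.6,fy=2.6,interpolation=cv2.INTER_CUBIC))
E
```

```text
(no output)
```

View pics/w1a.png

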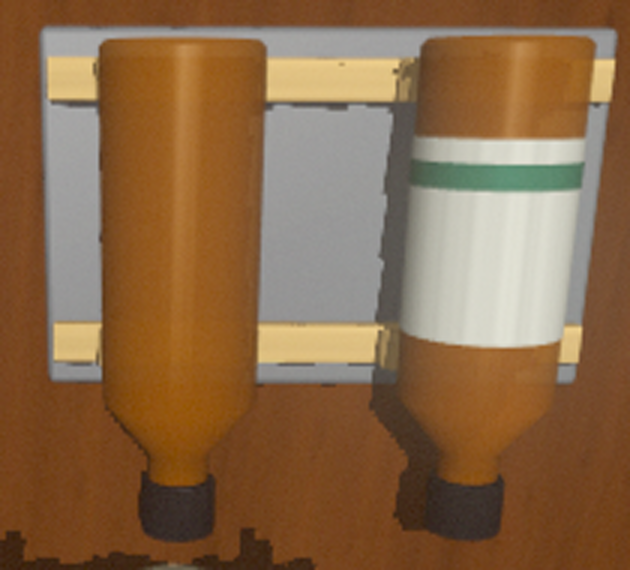

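View pics/w1b.png

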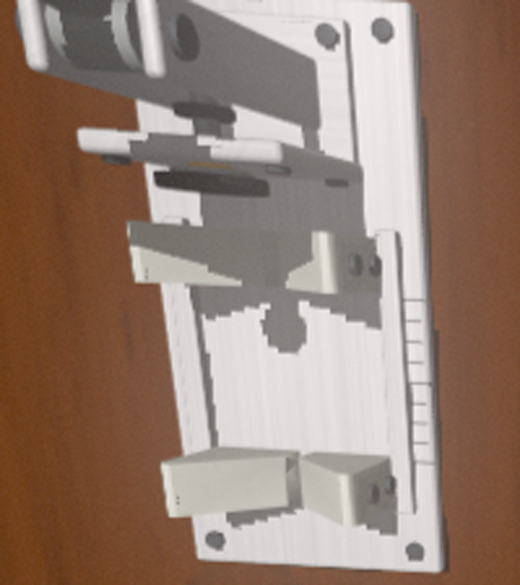

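```bash
python3 - <<'E'
from h import *
W=np.load("w1.npz"); K,R,t,D=[W[k] for k in ("K","R","t","d")]
rest=np.array([ray(K,R,t,*c,.006) for c in [(284,89.3),(475,89.7),(461,207.3),(287,206.7)]])
c=rest.mean(0); ax=rest[0]+rest[1]-rest[2]-rest[3]; ay=rest[0]+rest[3]-rest[1]-rest[2]
print(rest.round(4)[:,:2].tolist(),c.round(4),"yaw",np.arctan2(ax[1],ax[0]),np.arctan2(-ay[0],ay[1]),[np.linalg.norm(rest[i]-rest[(i+1)%4]).round(4) for i in range(4)])
A=lambda x,y:(270+x/3,80+y/3)
for a,b,y in ((101,266,110),(102,262,220),(103,257,370),(140,214,500)):
    print("axis",ray(K,R,t,*A((a+b)/2,y),.040).round(4))
for x,y in ((183,60),(185,100),(183,200),(180,300),(180,370)):
    u,v=A(x,y); print("top surf",back(K,R,t,u,v,D[int(round(v)),int(round(u))]).round(4))
print("cap end low", ray(K,R,t,*A(177,540),.03).round(4), "base top", ray(K,R,t,*A(183,38),.055).round(4))
B=lambda x,y:(20+x/2.6,y/2.6)
P=[ray(K,R,t,*B(*q),.010) for q in ((197,558),(441,571),(413,2),(145,165))]
print("plate",np.round(P,4).tolist()); 
d=P[2]-P[1]; print(np.arctan2(d[1],d[0])); d=P[3]-P[0]; print(np.arctan2(d[1],d[0])); d=P[0]-P[1]; print(np.arctan2(-d[0],d[1]),np.linalg.norm(d))
E
```

```text
[[0.5965, 0.0048], [0.6121, -0.1872], [0.4905, -0.1974], [0.475, -0.0048]] [ 0.5435 -0.0962  0.006 ] yaw 0.08163698911985116 0.08080791225713516 [np.float64(0.1927), np.float64(0.122), np.float64(0.1932), np.float64(0.1219)]
axis [ 0.5748 -0.0442  0.04  ]
axis [ 0.5408 -0.0468  0.04  ]
axis [ 0.491  -0.0507  0.04  ]
axis [ 0.4442 -0.0539  0.04  ]
top surf [ 0.589  -0.0422  0.0672]
top surf [ 0.5781 -0.0437  0.0683]
top surf [ 0.5496 -0.0458  0.0671]
top surf [ 0.5197 -0.0475  0.0683]
top surf [ 0.4977 -0.0496  0.068 ]
cap end low [ 0.4251 -0.0558  0.03  ] base top [ 0.5954 -0.0418  0.055 ]
plate [[0.4493, 0.2057, 0.01], [0.4522, 0.1021, 0.01], [0.6655, 0.1066, 0.01], [0.603, 0.2093, 0.01]]
0.02104269569556394
0.023411077647560466
0.028350841151050837 0.10366507774850299
```

```bash
python3 - <<'E'
from h import *
plan([.538,-.0467,.12],-1.492)
E
```

```text
t 2.15 pos [ 0.5017 -0.0424  0.2983] gap 0.0856 F [ 0.39  0.95 -0.77]
travel mm [  7.8 -35.8 178.3] len 181.99272930784062
rot [0.0001 0.0022 0.0061]
```

Request:
apply_moves(claw=[1,1,1,1,1], travel=[[2,-9,46],[2,-9,46],[2,-9,46],[2,-9,46],[0,0,0]], rot=[[0,0.002,0.006],[0,0,0],[0,0,0],[0,0,0],[0,0,0]])

```text
time_s: 2.78
position: [0.5413, -0.0512, 0.1136]
orientation: [-2.317, 2.117, -0.012]
wrist_force: [-0.7, -0.1, 0.7]
finger_gap: 0.0855
```

```bash
python3 - <<'E'
from h import *
plan([.538,-.0467,.045],-1.492)
K,R,t=cal("wrist"); im,d=r.camera("wrist"); cv2.imwrite("pics/w2.png",im)
E
```

```text
t 2.77 pos [ 0.5413 -0.0512  0.1136] gap 0.0855 F [-0.75 -0.11  0.75]
travel mm [-5.   3.4 68.5] len 68.78613926108315
rot [-0.0074 -0.0034  0.0115]
```

View pics/w2.png

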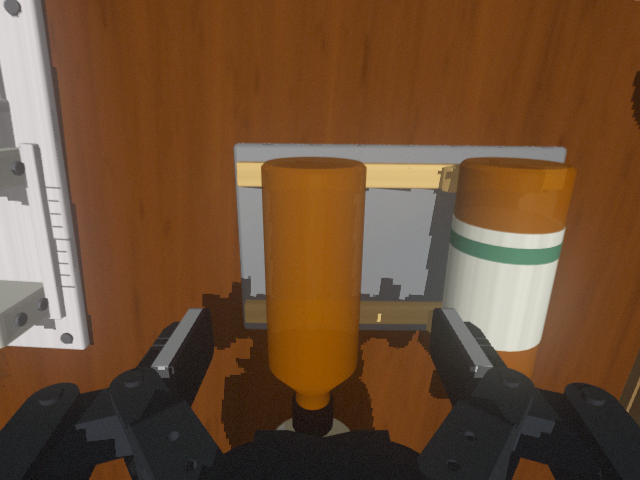

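Request:
apply_moves(claw=[1,1,1], travel=[[-5,3.4,5],[0,0,15],[0,0,0]], rot=[[-0.007,-0.003,0.011],[0,0,0],[0,0,0]])

```text
time_s: 3.2
position: [0.5404, -0.0465, 0.0994]
orientation: [-2.304, 2.128, -0.014]
wrist_force: [-0.1, 0.7, 0.1]
finger_gap: 0.0855
```

```bash
python3 - <<'E'
from h import *
plan([.538,-.0467,.045],-1.492)
E
```

```text
t 3.2 pos [ 0.5404 -0.0465  0.0994] gap 0.0855 F [-0.11  0.65  0.14]
travel mm [-0.2  3.  54.4] len 54.48828847269065
rot [-0.0103 -0.0028  0.0005]
```

Request:
apply_moves(claw=[1,1,1,1,1,1], travel=[[0,2,15],[0,0,15],[0,0,14],[0,0,8],[0,0,2],[0,0,0]], rot=[[-0.01,-0.003,0],[0,0,0],[0,0,0],[0,0,0],[0,0,0],[0,0,0]])

```text
time_s: 3.95
position: [0.5385, -0.0467, 0.0415]
orientation: [2.308, -2.131, -0.001]
wrist_force: [0.8, -0.4, -0.2]
finger_gap: 0.0853
```

```bash
python3 - <<'E'
from h import *
plan([.538,-.0467,.045],-1.492)
E
```

```text
t 3.95 pos [ 0.5385 -0.0467  0.0415] gap 0.0853 F [ 0.76 -0.42 -0.2 ]
travel mm [ 0.   0.5 -3.5] len 3.497713698636417
rot [0.0007 0.0004 0.0009]
```

Request:
apply_moves(claw=[1,0.5,0.5,0.5,0.5,0.5,0.5,0.5], travel=[[0,0,-2],[0,0,0],[0,0,0],[0,0,0],[0,0,0],[0,0,0],[0,0,0],[0,0,0]], rot=[[0,0,0],[0,0,0],[0,0,0],[0,0,0],[0,0,0],[0,0,0],[0,0,0],[0,0,0]], force=30)

```text
time_s: 4.95
position: [0.5393, -0.047, 0.0451]
orientation: [-2.307, 2.131, -0.002]
wrist_force: [-0.2, 0.2, 1.3]
finger_gap: 0.0509
```

Request:
apply_moves(claw=[0.5,0.5,0.5,0.5,0.5,0.5], travel=[[0,0,-10],[0,0,-20],[0,0,-35],[0,0,-35],[0,0,-20],[0,0,0]], rot=[[0,0,0],[0,0,0],[0,0,0],[0,0,0],[0,0,0],[0,0,0]])

```text
time_s: 5.7
position: [0.5379, -0.0462, 0.1696]
orientation: [-2.309, 2.13, 0.002]
wrist_force: [0.1, 0.3, -2.8]
finger_gap: 0.0511
```

```bash
python3 - <<'E'
from h import *
plan([.5106-.02,.154,.18],-1.5708+.026)
K,R,t=cal("wrist"); im,d=r.camera("wrist"); cv2.imwrite("pics/w3.png",im); np.savez("w3.npz",K=K,R=R,t=t,d=d)
E
```

```text
t 5.7 pos [ 0.5379 -0.0462  0.1696] gap 0.0511 F [ 0.07  0.3  -2.76]
travel mm [-203.4   31.   -10.2] len 205.97250793001814
rot [0.0009 0.0009 0.0547]
```

View pics/w3.png

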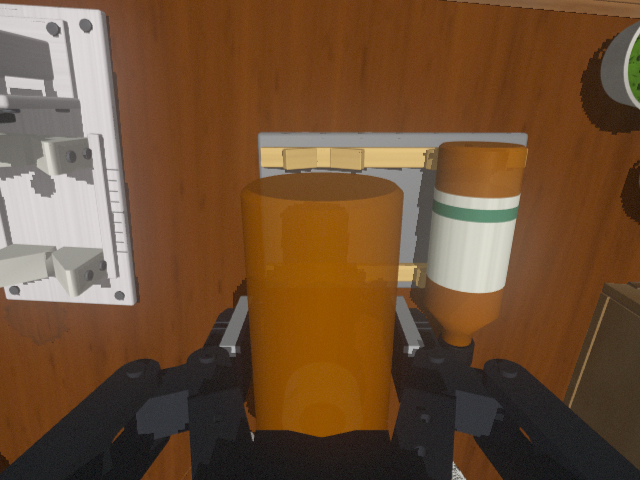

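```bash
python3 - <<'E'
from h import *
W=np.load("w3.npz"); K,R,t,D=[W[k] for k in ("K","R","t","d")]
for v in (178,190,205,220,235,250,265,280,300,320):
    row=[back(K,R,t,u,v,D[v,u]) for u in range(280,365,3)]
    m=max(row,key=lambda p:p[2]); print(v,m.round(4))
E
```

```text
178 [ 0.5942 -0.0359  0.1567]
190 [ 0.595  -0.0455  0.1771]
205 [ 0.594  -0.0435  0.192 ]
220 [ 0.59   -0.0415  0.1927]
235 [ 0.5857 -0.0394  0.1928]
250 [ 0.5818 -0.0421  0.1931]
265 [ 0.5776 -0.0449  0.1928]
280 [ 0.6174 -0.0392  0.2877]
300 [ 0.6174 -0.0392  0.2877]
320 [ 0.5601 -0.0388  0.1928]
```

Request:
apply_moves(claw=[0.5,0.5,0.5,0.5,0.5,0.5,0.5], travel=[[-15,3,0],[-40,5,0],[-40,5,0],[-40,5,0],[-40,5,0],[-20,0,0],[0,0,0]], rot=[[0,0,0.027],[0,0,0.027],[0,0,0],[0,0,0],[0,0,0],[0,0,0],[0,0,0]])

```text
time_s: 6.62
position: [0.5017, 0.1514, 0.1598]
orientation: [2.239, -2.187, -0.018]
wrist_force: [-0.4, -0.8, -1.6]
finger_gap: 0.0512
```

```bash
python3 - <<'E'
from h import *
plan([.5176,.1552,.10],-1.5708+.026)
K,R,t=cal("wrist"); im,d=r.camera("wrist"); cv2.imwrite("pics/w4.png",im); np.savez("w4.npz",K=K,R=R,t=t,d=d)
E
```

```text
t 6.62 pos [0.5017 0.1514 0.1598] gap 0.0512 F [-0.43 -0.81 -1.55]
travel mm [ -3.4 -16.9  59.6] len 62.002342040619894
rot [ 0.0161  0.0002 -0.0026]
```

View pics/w4.png

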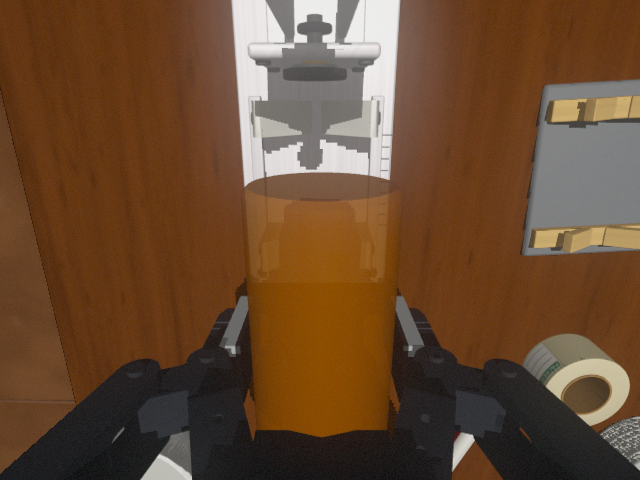

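```bash
python3 - <<'E'
import cv2
im=cv2.imread("pics/w4.png")
cv2.imwrite("pics/w4a.png",cv2.resize(im[0:200,215:415],None,fx=3,fy=3,interpolation=cv2.INTER_CUBIC))
E
```

```text
(no output)
```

View pics/w4a.png

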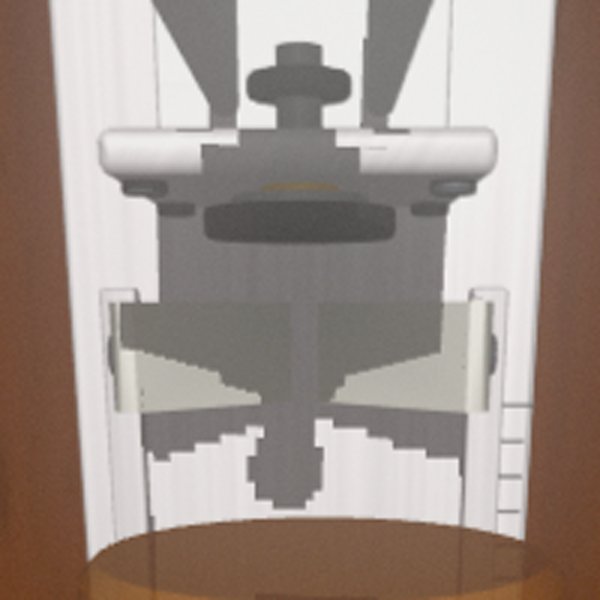

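```bash
python3 - <<'E'
from h import *
W=np.load("w4.npz"); K,R,t,D=[W[k] for k in ("K","R","t","d")]
A=lambda x,y:(215+x/3,y/3)
for n,q,z in (("jawLnear",(116,412),.052),("jawRnear",(489,412),.052),("jawLfar",(121,302),.052),("jawRfar",(486,302),.052),("plL0",(51,20),.01),("plL1",(86,520),.01),("plR0",(554,20),.01),("plR1",(528,520),.01),("padfront L",(204,225),.058),("padfront R",(395,225),.058)):
    print(n,ray(K,R,t,*A(*q),z).round(4))
for q in ((300,222),(250,225),(350,225),(140,150),(470,150),(130,390),(475,390)):
    u,v=A(*q); print(q,back(K,R,t,u,v,D[int(round(v)),int(round(u))]).round(4))
E
```

```text
jawLnear [0.5631 0.1925 0.052 ]
jawRnear [0.5648 0.1211 0.052 ]
jawLfar [0.583  0.1909 0.052 ]
jawRfar [0.5846 0.1231 0.052 ]
plL0 [0.637  0.2102 0.01  ]
plL1 [0.5345 0.2076 0.01  ]
plR0 [0.6395 0.1073 0.01  ]
plR1 [0.537 0.104 0.01 ]
padfront L [0.5962 0.1747 0.058 ]
padfront R [0.597  0.1409 0.058 ]
(300, 222) [0.5959 0.1574 0.0765]
(250, 225) [0.5954 0.1656 0.0749]
(350, 225) [0.5959 0.1493 0.0732]
(140, 150) [0.6058 0.183  0.0769]
(470, 150) [0.6071 0.1307 0.0766]
(130, 390) [0.5673 0.1894 0.0536]
(475, 390) [0.5688 0.1241 0.0524]
```

Request:
apply_moves(claw=[0.5,0.5,0.5,0.5,0.5], travel=[[-3.5,-10,10],[0,-7,15],[0,0,15],[0,0,5],[0,0,0]], rot=[[0.016,0,-0.002],[0,0,0],[0,0,0],[0,0,0],[0,0,0]])

```text
time_s: 7.3
position: [0.5195, 0.1495, 0.1089]
orientation: [2.239, -2.197, -0.0]
wrist_force: [-0.3, -0.5, -2.1]
finger_gap: 0.0515
```

```bash
python3 - <<'E'
from h import *
plan([.519,.1555,.0626],-1.5708+.027)
E
```

```text
t 7.3 pos [0.5195 0.1495 0.1089] gap 0.0515 F [-0.34 -0.46 -2.06]
travel mm [-6.1  0.2 46.2] len 46.64916889437979
rot [ 0.0032 -0.0031 -0.0082]
```

Request:
apply_moves(claw=[0.5,0.5,0.5,0.5], travel=[[-6,0,8],[0,0,8],[0,0,2],[0,0,0]], rot=[[0.003,-0.003,-0.008],[0,0,0],[0,0,0],[0,0,0]])

```text
time_s: 7.8
position: [0.5196, 0.1564, 0.0904]
orientation: [-2.251, 2.189, -0.001]
wrist_force: [0.1, 0.2, -2.4]
finger_gap: 0.0512
```

```bash
python3 - <<'E'
from h import *
plan([.519,.1555,.0626],-1.5708+.027)
E
```

```text
t 7.8 pos [0.5196 0.1564 0.0904] gap 0.0512 F [ 0.12  0.19 -2.43]
travel mm [ 0.9  0.7 27.8] len 27.776051413571818
rot [-0.0013  0.0005  0.0008]
```

Request:
apply_moves(claw=[0.5,0.5,0.5,0.5,0.5], travel=[[0.9,0.5,8],[0,0,8],[0,0,4],[0,0,2],[0,0,0]], rot=[[0,0,0],[0,0,0],[0,0,0],[0,0,0],[0,0,0]])

```text
time_s: 8.43
position: [0.5193, 0.1552, 0.0669]
orientation: [-2.251, 2.19, -0.001]
wrist_force: [-0.2, -0.2, -2.1]
finger_gap: 0.0508
```

```bash
python3 - <<'E'
from h import *
plan([.519,.1555,.0626],-1.5708+.027)
K,R,t=cal("wrist"); im,d=r.camera("wrist"); cv2.imwrite("pics/w5.png",im); np.savez("w5.npz",K=K,R=R,t=t,d=d)
E
```

```text
t 8.43 pos [0.5193 0.1552 0.0669] gap 0.0508 F [-0.15 -0.19 -2.1 ]
travel mm [-0.3  0.3  4.3] len 4.344547075867398
rot [-0.0016  0.0005  0.0005]
```

View pics/w5.png

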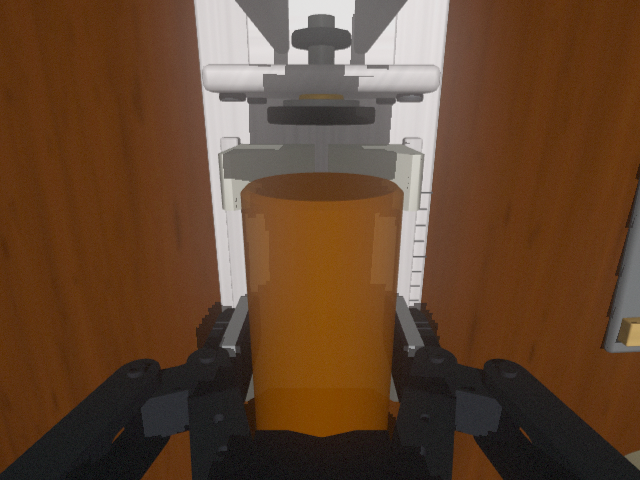

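Request:
apply_moves(claw=[0.5,0.5,0.5], travel=[[0,0,1.5],[0,0,1.0],[0,0,0]], rot=[[0,0,0],[0,0,0],[0,0,0]])

```text
time_s: 8.85
position: [0.5197, 0.1553, 0.0648]
orientation: [-2.25, 2.189, -0.002]
wrist_force: [0.2, 0.6, -1.2]
finger_gap: 0.0511
```

Request:
apply_moves(claw=[0.5,0.5,0.5], travel=[[0,0,1.0],[0,0,0.5],[0,0,0]], rot=[[0,0,0],[0,0,0],[0,0,0]])

```text
time_s: 9.22
position: [0.5197, 0.1554, 0.0633]
orientation: [-2.25, 2.189, -0.002]
wrist_force: [0.4, 0.2, -2.4]
finger_gap: 0.0513
```

Request:
apply_moves(claw=[0.5,0.5,0.5], travel=[[0,0,0.8],[0,0,0.8],[0,0,0]], rot=[[0,0,0],[0,0,0],[0,0,0]])

```text
time_s: 9.6
position: [0.52, 0.1557, 0.0621]
orientation: [-2.249, 2.189, -0.003]
wrist_force: [-0.5, 0.5, -1.0]
finger_gap: 0.0512
```

Request:
apply_moves(claw=[0.5,0.5,0.5], travel=[[0,0,0.8],[0,0,0.8],[0,0,0]], rot=[[0,0,0],[0,0,0],[0,0,0]])

```text
time_s: 9.98
position: [0.5203, 0.1557, 0.0621]
orientation: [-2.249, 2.189, -0.005]
wrist_force: [-0.2, 0.7, -1.4]
finger_gap: 0.0511
```

Request:
apply_moves(claw=[0.5,0.5,0.5,0.5], travel=[[0,0,1.0],[0,0,1.0],[0,0,1.0],[0,0,0]], rot=[[0,0,0],[0,0,0],[0,0,0],[0,0,0]])

```text
time_s: 10.48
position: [0.5208, 0.1557, 0.0621]
orientation: [-2.248, 2.189, -0.009]
wrist_force: [-1.0, -0.3, 0.0]
finger_gap: 0.051
```

Request:
apply_moves(claw=[0.8,0.8,0.8,1,1,1,1], travel=[[0,0,0],[0,0,0],[0,0,0],[0,0,-8],[0,0,-20],[0,0,-35],[0,0,0]], rot=[[0,0,0],[0,0,0],[0,0,0],[0.008,0,0],[0,0,0],[0,0,0],[0,0,0]])

```text
time_s: 11.35
position: [0.5199, 0.1561, 0.1272]
orientation: [-2.244, 2.183, -0.018]
wrist_force: [0.6, -0.8, 0.4]
finger_gap: 0.0852
```

```bash
python3 - <<'E'
from h import *
plan([.37,.1515,.12],-1.5708+.027)
K,R,t=cal("wrist"); im,d=r.camera("wrist"); cv2.imwrite("pics/w6.png",im); np.savez("w6.npz",K=K,R=R,t=t,d=d)
E
```

```text
t 11.35 pos [0.5199 0.1561 0.1272] gap 0.0852 F [ 0.56 -0.84  0.43]
travel mm [  0.5 150.1   4.9] len 150.15042644502506
rot [-0.0157 -0.0007  0.0003]
```

View pics/w6.png

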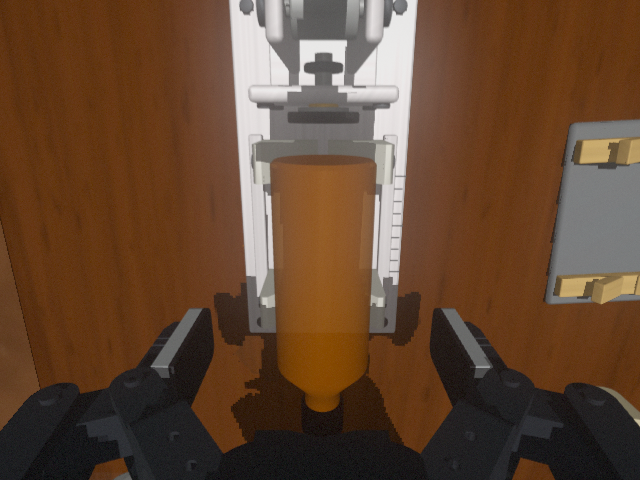

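Request:
apply_moves(claw=[1,0.5,0,0,0,0,0,0], travel=[[0,0,-15],[0,35,0],[0,40,0],[0,40,0],[0,35,0],[0,3,0],[0,0,0],[0,0,0]], rot=[[-0.015,0,0],[0,0,0],[0,0,0],[0,0,0],[0,0,0],[0,0,0],[0,0,0],[0,0,0]])

```text
time_s: 12.4
position: [0.3599, 0.1493, 0.1373]
orientation: [2.244, -2.187, -0.004]
wrist_force: [0.0, -0.4, 0.1]
finger_gap: -0.0001
```

```bash
python3 - <<'E'
from h import *
plan([.375,.1515,.07],-1.5708+.027)
K,R,t=cal("wrist"); im,d=r.camera("wrist"); cv2.imwrite("pics/w7.png",im); np.savez("w7.npz",K=K,R=R,t=t,d=d)
E
```

```text
t 12.4 pos [0.3599 0.1493 0.1373] gap -0.0001 F [ 0.03 -0.37  0.13]
travel mm [ -2.1 -15.6  67.2] len 69.01606421276301
rot [ 0.007  -0.0035 -0.0013]
```

View pics/w7.png

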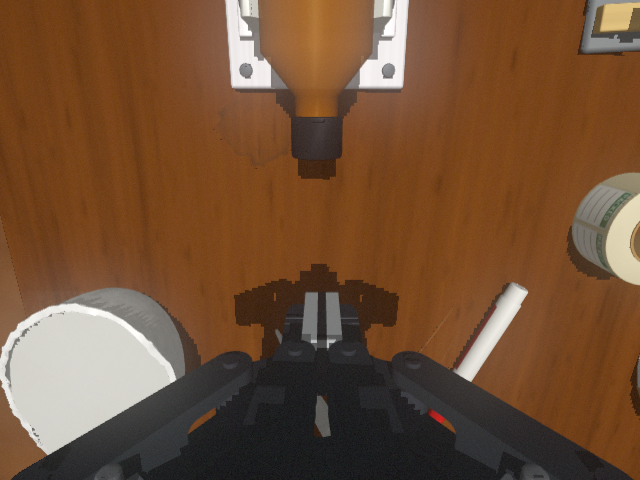

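```bash
python3 - <<'E'
from h import *
W=np.load("w7.npz"); K,R,t,D=[W[k] for k in ("K","R","t","d")]
for u,v in ((316,125),(316,135),(316,142),(316,147),(316,152),(316,157),(316,162),(90,370),(140,310),(165,350),(30,340)):
    print((u,v),back(K,R,t,u,v,D[v,u]).round(4))
for u in (330,): print([ (v,back(K,R,t,u,v,D[v,u]).round(3).tolist()) for v in (295,310,330)])
E
```

```text
(316, 125) [0.4318 0.1541 0.0704]
(316, 135) [0.4274 0.154  0.0711]
(316, 142) [0.4242 0.1539 0.0718]
(316, 147) [0.4219 0.1539 0.0721]
(316, 152) [0.4197 0.1538 0.0726]
(316, 157) [0.4173 0.1538 0.0717]
(316, 162) [ 4.049e-01  1.542e-01 -1.000e-04]
(90, 370) [0.2734 0.2984 0.0481]
(140, 310) [0.3063 0.271  0.0273]
(165, 350) [0.2834 0.252  0.0392]
(30, 340) [0.2944 0.3335 0.0468]
[(295, [0.369, 0.147, 0.119]), (310, [0.369, 0.147, 0.132]), (330, [0.37, 0.147, 0.145])]
```

Request:
apply_moves(claw=[0,0,0,0,0,0], travel=[[-2.5,-15,10],[0,0,20],[0,0,20],[0,0,12],[0,0,4],[0,0,0]], rot=[[0.007,-0.003,0],[0,0,0],[0,0,0],[0,0,0],[0,0,0],[0,0,0]])

```text
time_s: 13.2
position: [0.3793, 0.1532, 0.069]
orientation: [-2.245, 2.194, 0.0]
wrist_force: [-0.7, 0.0, 0.3]
finger_gap: 0.0004
```

```bash
python3 - <<'E'
from h import *
plan([.40,.1522,.068],-1.5708+.027)
K,R,t=cal("wrist"); im,d=r.camera("wrist"); cv2.imwrite("pics/w8.png",im)
E
```

```text
t 13.2 pos [0.3793 0.1532 0.069 ] gap 0.0004 F [-0.67  0.02  0.26]
travel mm [  1.4 -20.7   1. ] len 20.731992718158647
rot [-0.0015  0.0019 -0.0044]
```

View pics/w8.png

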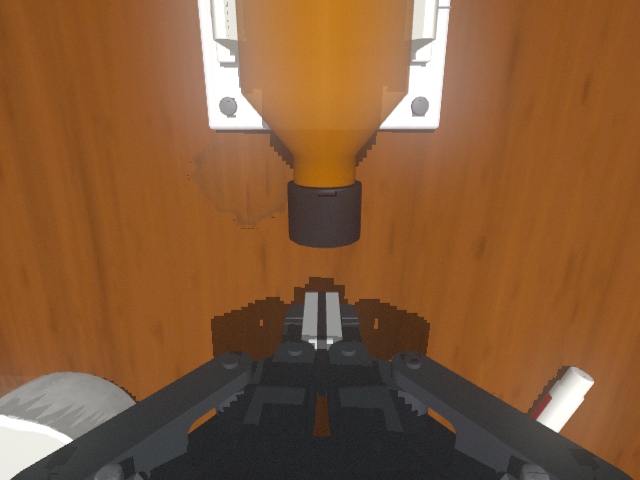

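Request:
apply_moves(claw=[0,0,0,0], travel=[[1,-10,0],[0,-6,0],[0,-3,0],[0,0,0]], rot=[[0,0,-0.004],[0,0,0],[0,0,0],[0,0,0]])

```text
time_s: 13.75
position: [0.4012, 0.1528, 0.0706]
orientation: [-2.246, 2.189, -0.002]
wrist_force: [-0.4, -0.6, 0.5]
finger_gap: -0.0002
```

Request:
apply_moves(claw=[0,0,0], travel=[[0,-2,0],[0,-2,0],[0,-2,0]], rot=[[0,0,0],[0,0,0],[0,0,0]])

```text
time_s: 14.12
position: [0.407, 0.1528, 0.0706]
orientation: [-2.247, 2.189, -0.002]
wrist_force: [-0.6, 0.6, -0.4]
finger_gap: -0.0002
```

Request:
apply_moves(claw=[0,0,0], travel=[[0,-1.5,0],[0,-1.5,0],[0,-1.5,0]], rot=[[0,0,0],[0,0,0],[0,0,0]])

```text
time_s: 14.5
position: [0.4113, 0.153, 0.0705]
orientation: [-2.248, 2.189, -0.002]
wrist_force: [-0.3, 0.6, 0.8]
finger_gap: 0.0002
```

Request:
apply_moves(claw=[0,0,0], travel=[[0,-1,0],[0,-1,0],[0,-1,0]], rot=[[0,0,0],[0,0,0],[0,0,0]])

```text
time_s: 14.88
position: [0.4145, 0.153, 0.0705]
orientation: [-2.248, 2.189, -0.002]
wrist_force: [-1.3, 0.4, 0.5]
finger_gap: 0.0003
```

```bash
python3 - <<'E'
from h import *
K,R,t=cal("wrist"); im,d=r.camera("wrist"); cv2.imwrite("pics/w9.png",im); s=r.get_state();print(s["wrist_force"],s["position"])
E
```

```text
[-1.41309281  0.63552292 -0.64084593] [0.4146502  0.15305165 0.07054273]
```

View pics/w9.png

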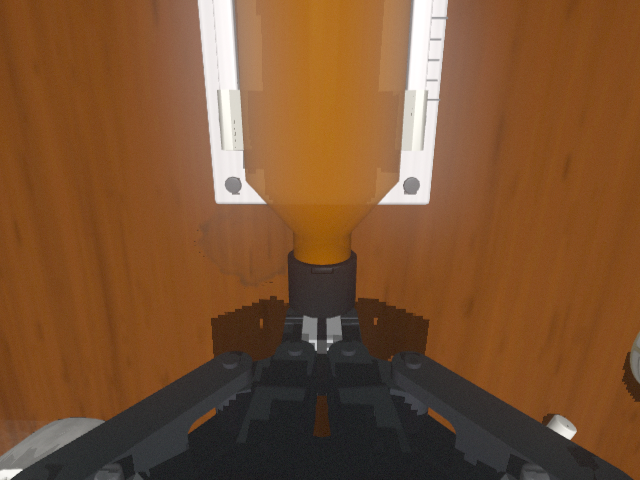

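Request:
apply_moves(claw=[0,0,0], travel=[[0,-1,0],[0,-1,0],[0,-1,0]], rot=[[0,0,0],[0,0,0],[0,0,0]])

```text
time_s: 15.3
position: [0.4178, 0.1531, 0.0705]
orientation: [-2.248, 2.189, -0.002]
wrist_force: [-0.8, 0.4, 1.1]
finger_gap: 0.0002
```

Request:
apply_moves(claw=[0,0,0], travel=[[0,-1,0],[0,-1,0],[0,-1,0]], rot=[[0,0,0],[0,0,0],[0,0,0]])

```text
time_s: 15.68
position: [0.421, 0.1532, 0.0705]
orientation: [-2.248, 2.189, -0.002]
wrist_force: [-0.5, -0.0, -0.0]
finger_gap: 0.0001
```

Request:
apply_moves(claw=[0,0], travel=[[0,-0.8,0],[0,-0.8,0]], rot=[[0,0,0],[0,0,0]])

```text
time_s: 15.92
position: [0.4227, 0.1532, 0.0705]
orientation: [-2.248, 2.189, -0.002]
wrist_force: [-0.9, -0.3, 0.5]
finger_gap: -0.0001
```

Request:
apply_moves(claw=[0,0], travel=[[0,-0.8,0],[0,-0.8,0]], rot=[[0,0,0],[0,0,0]])

```text
time_s: 16.18
position: [0.4234, 0.1532, 0.0704]
orientation: [-2.25, 2.19, -0.0]
wrist_force: [-5.9, 0.3, 4.1]
finger_gap: 0.0004
```

Request:
apply_moves(claw=[0,0], travel=[[0,-0.8,0],[0,-0.8,0]], rot=[[0,0,0],[0,0,0]])

```text
time_s: 16.42
position: [0.4234, 0.1531, 0.0701]
orientation: [2.252, -2.19, -0.002]
wrist_force: [-5.8, 0.3, 3.5]
finger_gap: 0.0006
```

Request:
apply_moves(claw=[0,0], travel=[[0,-0.7,-0.4],[0,-0.7,-0.3]], rot=[[0,0,0],[0,0,0]])

```text
time_s: 16.68
position: [0.4234, 0.1531, 0.0703]
orientation: [2.251, -2.188, -0.004]
wrist_force: [-6.0, 1.0, 0.1]
finger_gap: 0.0004
```

Request:
apply_moves(claw=[0,0], travel=[[0,-0.7,-0.2],[0,-0.7,-0.2]], rot=[[0,0,0],[0,0,0]])

```text
time_s: 16.92
position: [0.4234, 0.1531, 0.0703]
orientation: [2.25, -2.186, -0.006]
wrist_force: [-5.8, 0.6, 2.3]
finger_gap: 0.0001
```

Request:
apply_moves(claw=[0,0,0,0,0], travel=[[0,-0.7,-0.4],[0,-0.7,-0.35],[0,-0.7,-0.35],[0,-0.7,-0.35],[0,-0.7,-0.35]], rot=[[0,0,0],[0,0,0],[0,0,0],[0,0,0],[0,0,0]])

```text
time_s: 17.55
position: [0.4235, 0.153, 0.0706]
orientation: [2.247, -2.18, -0.012]
wrist_force: [-5.0, 1.1, -1.0]
finger_gap: 0.0
```

```bash
python3 - <<'E'
from h import *
K,R,t=cal("wrist"); im,d=r.camera("wrist"); cv2.imwrite("pics/w10.png",im); s=r.get_state();print(s["time_s"],s["wrist_force"],s["position"])
D=d
for v in (5,40,80,120,160,200,260,280,290):
    row=[back(K,R,t,u,v,D[v,u]) for u in range(290,355,3)]; m=max(row,key=lambda p:p[2]); print(v,m.round(4))
E
```

```text
17.6 [-5.28288031  1.00295784 -0.03722785] [0.42346562 0.15296599 0.07054856]
5 [0.5263 0.1543 0.0865]
40 [0.5191 0.1533 0.0854]
80 [0.5101 0.1544 0.0852]
120 [0.5006 0.1548 0.0856]
160 [0.4904 0.1537 0.0855]
200 [0.4791 0.1557 0.0842]
260 [0.4551 0.152  0.0701]
280 [0.4486 0.1548 0.0721]
290 [0.4447 0.1568 0.0719]
```

View pics/w10.png

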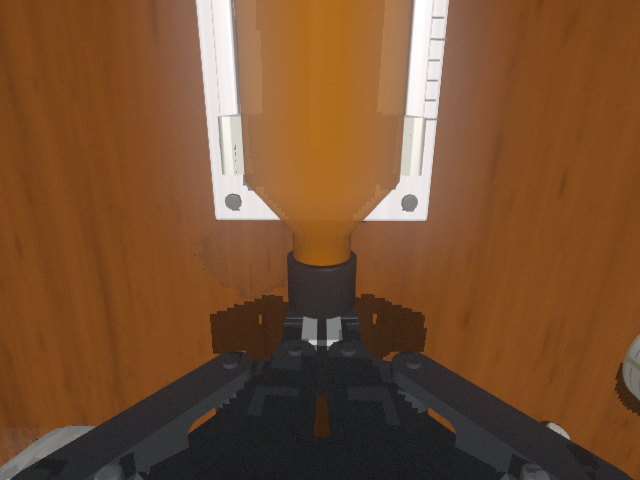

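Request:
apply_moves(claw=[0,0,0,0,0,0,0,0,0,0,0], travel=[[0,1,0],[0,3,0],[0,12,0],[0,20,0],[0,0,-15],[0,0,-50],[0,0,-60],[0,0,-60],[0,0,-60],[0,0,-60],[0,0,-30]], rot=[[0,0,0],[0,0,0],[0,0,0],[0,0,0],[0,0,0],[0,0,0],[0,0,0],[0,0,0],[0,0,0],[0,0,0],[0,0,0]])

```text
time_s: 18.98
position: [0.3895, 0.1531, 0.4216]
orientation: [2.258, -2.182, -0.006]
wrist_force: [0.7, -0.0, -0.6]
finger_gap: -0.0003
```

```bash
python3 - <<'E'
from h import *
plan([.71,.16,.41],-1.5708+.027)
im,d=r.camera("top"); cv2.imwrite("pics/t2.png",cv2.resize(im[125:300,200:420],None,fx=3,fy=3,interpolation=cv2.INTER_CUBIC))
K,R,t=cal("wrist"); im,d=r.camera("wrist"); cv2.imwrite("pics/w11.png",im); np.savez("w11.npz",K=K,R=R,t=t,d=d)
E
```

```text
t 18.98 pos [0.3895 0.1531 0.4216] gap -0.0003 F [ 0.67 -0.01 -0.59]
travel mm [   4.1 -320.6   10.3] len 320.7490139376562
rot [0.004  0.0016 0.0071]
```

View pics/t2.png

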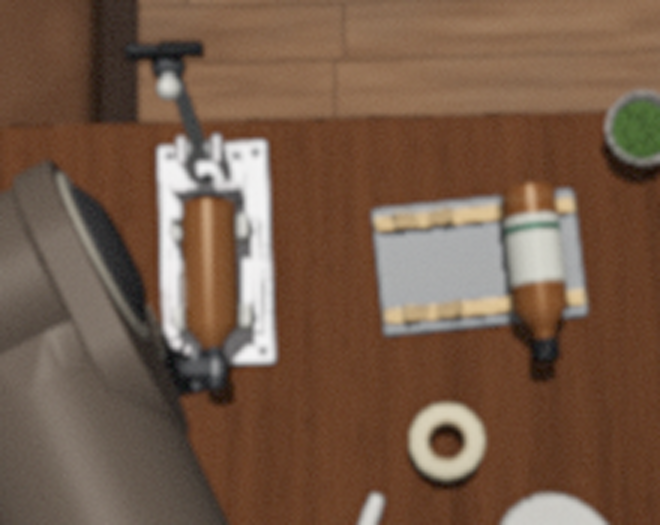

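View pics/w11.png

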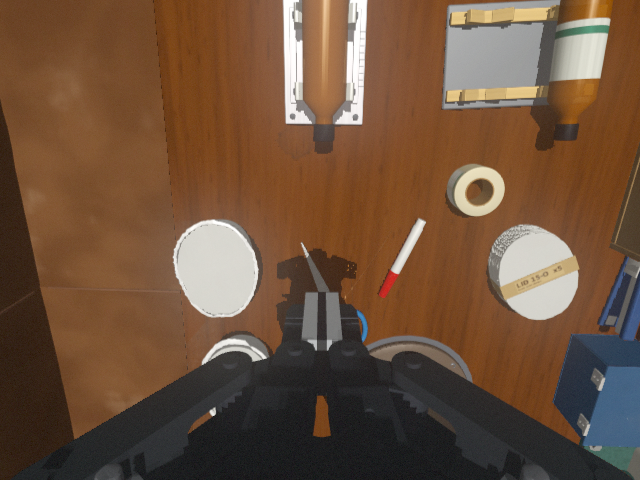

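Request:
apply_moves(claw=[0,0,0,0,0,0,0,0,0], travel=[[0,-40,-5],[0,-45,0],[0,-45,0],[0,-45,0],[0,-45,0],[0,-45,0],[0,-40,0],[0,-15,0],[0,0,0]], rot=[[0,0,0.007],[0,0,0],[0,0,0],[0,0,0],[0,0,0],[0,0,0],[0,0,0],[0,0,0],[0,0,0]])

```text
time_s: 20.2
position: [0.7176, 0.1624, 0.4277]
orientation: [-2.254, 2.186, 0.005]
wrist_force: [0.1, 0.2, -0.4]
finger_gap: 0.0004
```

```bash
python3 - <<'E'
from h import *
plan([.705,.16,.287],-1.5708+.027)
im,d=r.camera("scene"); cv2.imwrite("pics/s2.png",im)
E
```

```text
t 20.2 pos [0.7176 0.1624 0.4277] gap 0.0004 F [ 0.09  0.22 -0.36]
travel mm [  2.4  12.5 140.7] len 141.28401185534767
rot [0.0011 0.0031 0.0034]
```

View pics/s2.png

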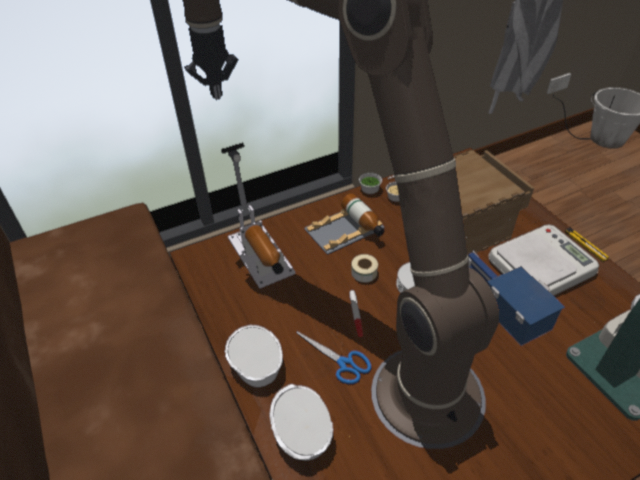

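Request:
apply_moves(claw=[0,0,0,0,0,0], travel=[[2,8,30],[0,0,40],[0,0,40],[0,0,22],[0,0,5],[0,0,0]], rot=[[0,0.003,0.003],[0,0,0],[0,0,0],[0,0,0],[0,0,0],[0,0,0]])

```text
time_s: 21.0
position: [0.7038, 0.1606, 0.2934]
orientation: [-2.252, 2.185, -0.003]
wrist_force: [0.1, -1.1, -0.0]
finger_gap: 0.0001
```

```bash
python3 - <<'E'
from h import *
plan([.69,.159,.287],-1.5708+.027)
im,d=r.camera("scene"); cv2.imwrite("pics/s3.png",cv2.resize(im[50:290,130:400],None,fx=2.5,fy=2.5)); np.save("s3.npy",d)
E
```

```text
t 21.0 pos [0.7038 0.1606 0.2934] gap 0.0001 F [ 0.13 -1.07 -0.04]
travel mm [ 1.2 13.8  6.3] len 15.265155233448535
rot [-0.0041  0.0015  0.0033]
```

View pics/s3.png

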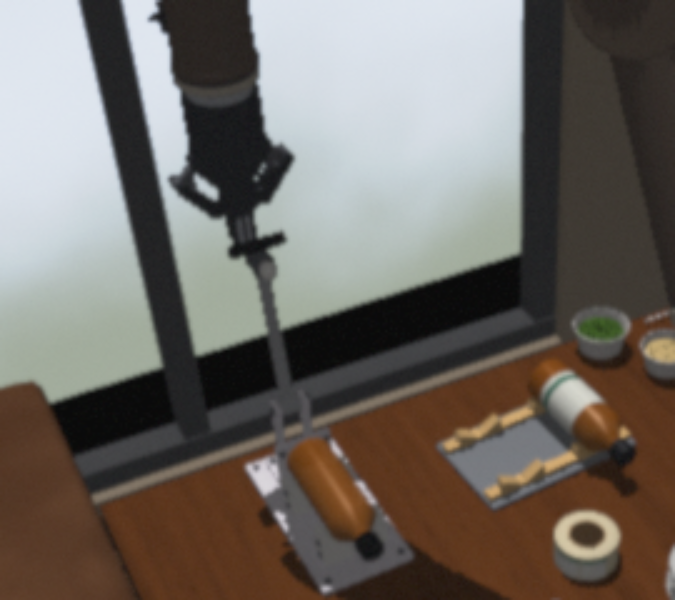

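Request:
apply_moves(claw=[0,0,0,0,0], travel=[[1,0,6],[0,6,0],[0,4,0],[0,4,0],[0,4,0]], rot=[[0,0,0],[0,0,0],[0,0,0],[0,0,0],[0,0,0]])

```text
time_s: 21.68
position: [0.6854, 0.1597, 0.2903]
orientation: [-2.249, 2.182, -0.006]
wrist_force: [-0.4, 0.1, 0.2]
finger_gap: -0.0001
```

Request:
apply_moves(claw=[0,0,0,0], travel=[[0,5,0],[0,5,0],[0,5,0],[0,5,0]], rot=[[0,0,0],[0,0,0],[0,0,0],[0,0,0]])

```text
time_s: 22.18
position: [0.6644, 0.1591, 0.2906]
orientation: [-2.248, 2.181, -0.007]
wrist_force: [0.6, -0.2, 0.2]
finger_gap: 0.0003
```

Request:
apply_moves(claw=[0,0,0,0], travel=[[0,5,0],[0,5,0],[0,5,0],[0,5,0]], rot=[[0,0,0],[0,0,0],[0,0,0],[0,0,0]])

```text
time_s: 22.68
position: [0.6429, 0.1585, 0.2902]
orientation: [-2.248, 2.181, -0.007]
wrist_force: [0.4, 0.2, 0.2]
finger_gap: -0.0001
```

```bash
python3 - <<'E'
from h import *
im,d=r.camera("scene"); cv2.imwrite("pics/s4.png",cv2.resize(im[50:290,130:400],None,fx=2.5,fy=2.5))
E
```

```text
(no output)
```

View pics/s4.png

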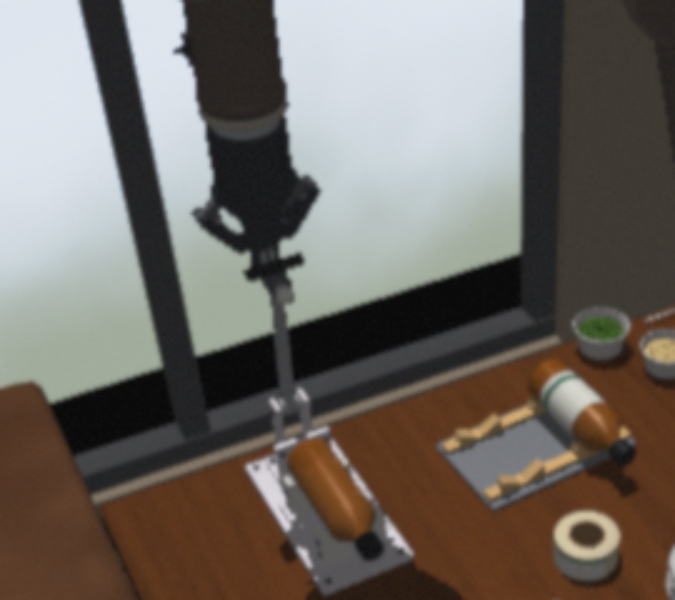

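The arm is moving with the fingers, about upright. I keep pulling.

Request:
apply_moves(claw=[0,0,0,0,0,0], travel=[[0,5,0],[0,5,0],[0,5,0],[0,5,0],[0,5,0],[0,5,0]], rot=[[0,0,0],[0,0,0],[0,0,0],[0,0,0],[0,0,0],[0,0,0]])

```text
time_s: 23.48
position: [0.6101, 0.1576, 0.2898]
orientation: [-2.249, 2.182, -0.006]
wrist_force: [0.2, 0.8, 0.9]
finger_gap: 0.0001
```

Request:
apply_moves(claw=[0,0,0,0], travel=[[0,4,0],[0,4,0],[0,0,0],[0,0,0]], rot=[[0,0,0],[0,0,0],[0,0,0],[0,0,0]])

```text
time_s: 23.98
position: [0.6013, 0.1573, 0.29]
orientation: [-2.249, 2.181, -0.007]
wrist_force: [0.4, 0.8, 0.1]
finger_gap: -0.0001
```

```bash
python3 - <<'E'
from h import *
im,d=r.camera("scene"); cv2.imwrite("pics/s5.png",cv2.resize(im[50:290,130:400],None,fx=2.5,fy=2.5))
E
```

```text
(no output)
```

View pics/s5.png

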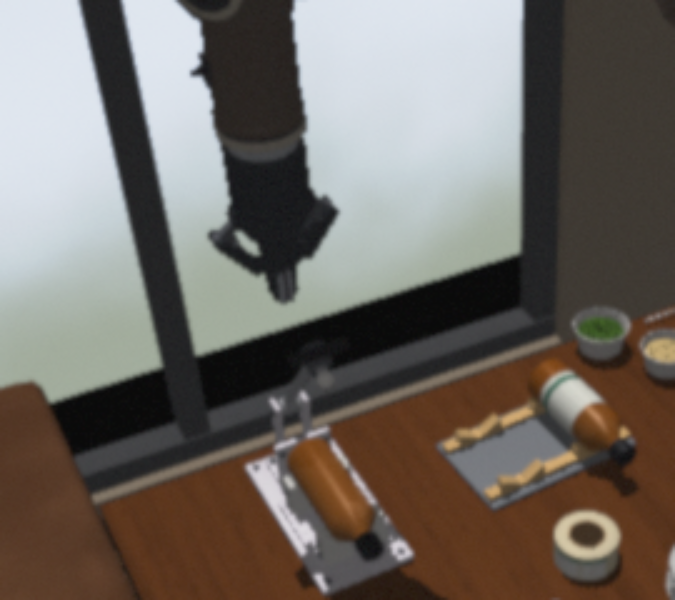

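Request:
apply_moves(claw=[0,0,0,0,0,0,0,0,0,0,0,0], travel=[[0,0,-30],[0,0,-40],[0,0,-20],[0,0,0],[0,0,0],[0,0,0],[0,0,0],[0,0,0],[0,0,0],[0,0,0],[0,0,0],[0,0,0]], rot=[[0,0,0],[0,0,0],[0,0,0],[0,0,0],[0,0,0],[0,0,0],[0,0,0],[0,0,0],[0,0,0],[0,0,0],[0,0,0],[0,0,0]])

```text
time_s: 25.52
position: [0.6001, 0.1562, 0.3775]
orientation: [-2.253, 2.185, -0.001]
wrist_force: [0.2, -0.1, -0.6]
finger_gap: 0.0002
```

Request:
apply_moves(claw=[0,0,0,0,0,0,0,0,0,0,0,0], travel=[[0,0,0],[0,0,0],[0,0,0],[0,0,0],[0,0,0],[0,0,0],[0,0,0],[0,0,0],[0,0,0],[0,0,0],[0,0,0],[0,0,0]], rot=[[0,0,0],[0,0,0],[0,0,0],[0,0,0],[0,0,0],[0,0,0],[0,0,0],[0,0,0],[0,0,0],[0,0,0],[0,0,0],[0,0,0]])

```text
time_s: 27.02
position: [0.6001, 0.1563, 0.3776]
orientation: [-2.253, 2.185, -0.001]
wrist_force: [0.8, -0.5, 0.6]
finger_gap: 0.0003
```

```bash
python3 - <<'E'
from h import *
s=r.get_state(); print(s["time_s"],s["position"],s["wrist_force"])
im,d=r.camera("scene"); cv2.imwrite("pics/s6.png",cv2.resize(im[170:310,200:410],None,fx=3.8,fy=3.8,interpolation=cv2.INTER_CUBIC))
K,R,t=cal("scene"); np.savez("s6.npz",K=K,R=R,t=t,d=d)
K,R,t=cal("wrist"); im,d=r.camera("wrist"); cv2.imwrite("pics/w12.png",im); np.savez("w12.npz",K=K,R=R,t=t,d=d)
E
```

```text
27.025 [0.60011551 0.15628874 0.37758942] [ 0.77301182 -0.4547886   0.62503089]
```

View pics/s6.png

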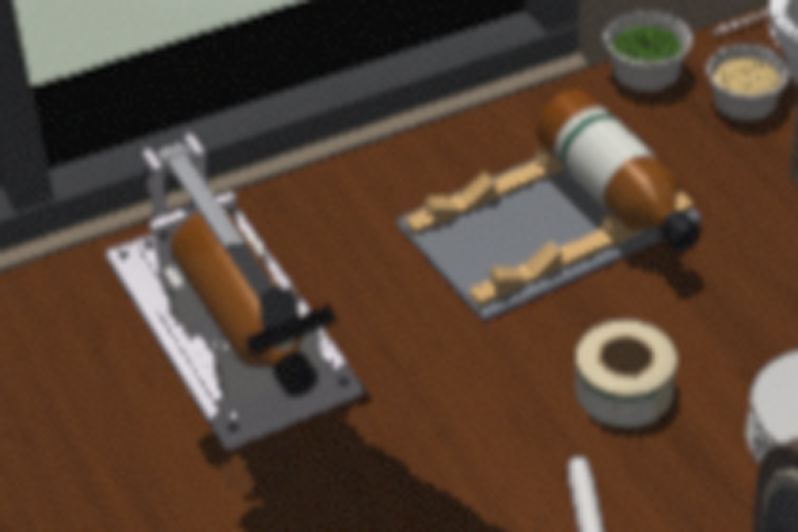

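View pics/w12.png

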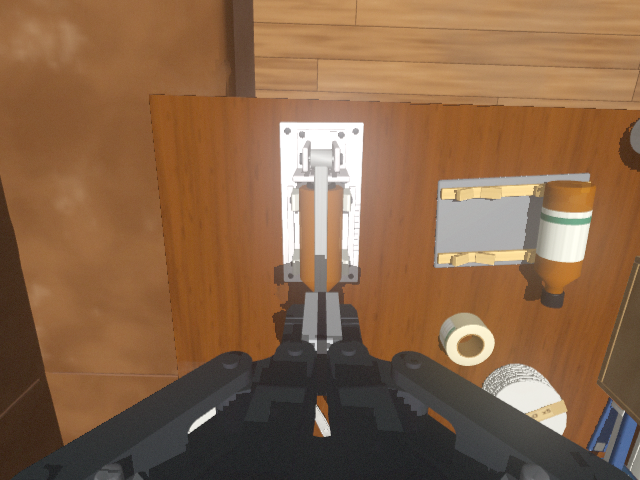

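```bash
python3 - <<'E'
from h import *
W=np.load("w12.npz"); K,R,t,D=[W[k] for k in ("K","R","t","d")]
for v in range(165,285,15): print(v,back(K,R,t,321,v,D[v,321]).round(4), "bottle",back(K,R,t,334,v,D[v,334]).round(4))
S=np.load("s6.npz"); u,v=200+290/3.8,170+327/3.8; print("handle",back(S["K"],S["R"],S["t"],u,v,S["d"][int(v),int(u)]).round(4))
im=cv2.imread("pics/w12.png"); cv2.imwrite("pics/w12a.png",cv2.resize(im[115:300,260:380],None,fx=3.2,fy=3.2,interpolation=cv2.INTER_CUBIC))
E
```

```text
165 [0.6269 0.1587 0.1125] bottle [0.6273 0.1456 0.1125]
180 [0.6112 0.1582 0.1094] bottle [0.606  0.1437 0.0775]
195 [0.5961 0.1577 0.1118] bottle [0.5898 0.1431 0.0805]
210 [0.5802 0.1572 0.1117] bottle [0.5727 0.1425 0.0809]
225 [0.5629 0.1567 0.1082] bottle [0.5544 0.1416 0.0783]
240 [0.5465 0.1562 0.1096] bottle [0.5363 0.1409 0.0787]
255 [0.5289 0.1557 0.1088] bottle [0.5181 0.1402 0.0798]
270 [0.5106 0.1551 0.1075] bottle [0.4984 0.1393 0.0783]
handle [0.4369 0.1566 0.1106]
```

View pics/w12a.png

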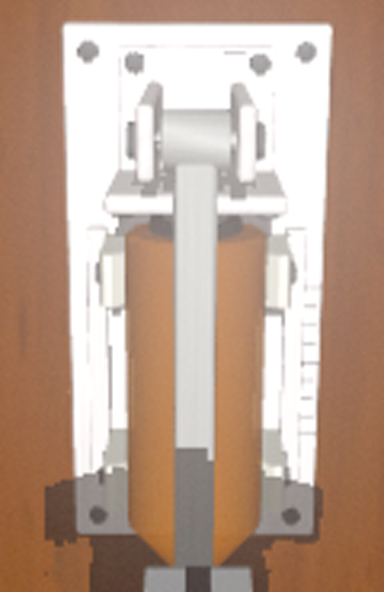

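```bash
python3 -c "
from h import *
print(r.finish_job()); print(r.get_state()['time_s'])"
```

```text
the job is handed in; nothing more can be done
None
the job is handed in; nothing more can be done
```

The unlabelled bottle is lying in the V jaws against the end stop, with the weighted arm down on its shoulder. I handed the job in at about 27 s; no verdict came back.

- **Laying in:** I gripped the bottle on its body at 30 N, laid it in the V with its base towards the stop, and let go so it settled on both flanks.
- **Pushing home:** I pushed on the cap end with closed fingers, in steps of about 1 mm at the end. The stop was felt as the force rose from under 1 N to about 5.9 N. I held 5–6 N along the jaws for just over a second; no reading was above about 6 N. For the first moments of the push the fingers also bore on the cap with up to about 4 N up-and-down. I eased that to between +2 and −1 N for the rest of the hold.
- **Swinging the arm:** I hooked the handle from behind and pulled it past upright. It then sank onto the bottle by itself.

**Last checks:**
- While it was pushed home, the bottle's top line was level along its length, at the seated height once the camera's roughly 1.5 mm bias is allowed for.
- The last pictures show the base against the pad, the arm level within a few millimetres, and its handle over the neck end. The gripper hid the ball nose in the wrist view, so its contact is judged from the level arm.
- The labelled bottle, the label roll and the pots look undisturbed; the tray was not specifically checked.
- At the end the gripper was clear of everything.

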